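# Bleed the bench supply and pull its fuse carrier

## Robot

A 7-joint arm with a two-finger parallel gripper is mounted at the origin on the work surface. World frame = base frame: x ahead of the robot, y to its left, z up, the work surface at z = 0. Lengths are in m, angles in rad, forces in N, time in s.
With the tool pointing down it reaches from about 0.425 to 0.825 m from the base axis. Payload 3.6 kg.
Tool frame: the origin (TCP) lies at the very end of the fingers, on their centre line; the grasp point (between the pads) lies 19 mm behind it; z points along the fingers, y is the line along which they close (so a half turn about z gives the same grasp; the last joint's range is limited). The gripper opens to 85 mm and grips with 20 to 120 N. Pads are 22 mm wide; open, the fingers measure 114 mm over their backs; the gripper's body (76 mm by 85 mm) begins 54 mm behind the grasp point. The pads swing forward as they close: fully open they stand 13 mm farther back than shut.
Start: joints at [-1.179, 0.615, -0.013, 1.423, 0.008, 1.103, -0.04], TCP at [0.264, 0.594, 0.231] pointing down, gripper open.
Joint ranges: [-3.12, 3.12], [-0.3, 2.06], [-1.34, 1.32], [0.26, 2.42], [-1.36, 4.5], [0.01, 1.98], [-2.84, 2.84]. Speed limits (rad/s): [2.79, 2.79, 3.14, 3.14, 3.14, 3.14, 3.14].

## Interface

Orientations are given as a unit quaternion [w, x, y, z].
In Python, from cell import sense, grab_frame, job_done gives the robot as it stands.
- The arm moves only by the tool apply_moves, never from a script. Its argument "commands" is a list of rows, each a list of 3 entries, a list of its own where there are three numbers: the shift along the world's x, y, z in m, then the turn about the world's z in degrees, then the closure, from -1 (fully open) to 1 (shut). A call has 1 to 12 rows; each row is the pose to reach, as a shift and turn from the pose commanded when the call began; what a row does not reach only later rows make up. A row lasts 1/12 s, in which the tool goes at most 41.7 mm and 7.16 degrees, less where a joint would pass 70% of its speed; a pose out of reach is approached as far as the arm can. A call with a gripper value outside its range is refused whole. The fingers move at their own pace and stop on an object; the grip force is fixed at half the most. Time passes only in rows, so rows that repeat a pose let the fingers close. It gives the time, the measured TCP pose, the force, the opening and the grip force at its end, in the units of the state.
- sense(): the state, without advancing time (a new reading comes with each control period).
- grab_frame(name): name is "scene" or "side" or "wrist"; returns a dict with "image" (480x640x3 uint8, blue, green, red), "mtx" (3x3 intrinsics, pixels), "D" ([k1, k2, p1, p2, k3] as OpenCV has them; the pictures are not rectified), "rvec" (rotation vector, rad) and "tvec" (3), from world to camera coordinates, as OpenCV has them. Camera axes: x right, y down, z forward; pixel columns grow to the right and rows downward; lengths in m; the calibration is good to about 2 mm. A picture is of the moment at which its call begins. There is no depth.
- job_done(): hands the job in; it is judged then, once.
The state is a dict: "time": time; "joint_positions": joint angles; "qd": joint speeds; "joint_efforts": joint torques, N m; "eef_pos": TCP position; "tcp_rot": TCP orientation; "ft_force": force on the tool from outside, world axes, zero at the start; "wrist_torque": the same for the moment, N m; "finger_gap": opening from 0.0 (shut) to 1.0 (fully open); "finger_force": force on a finger pad.
Only numpy, scipy, OpenCV 4.12 (cv2) and the standard library are available. Lean on these libraries where they do the work, as an engineer would, in place of code of your own. Each camera call takes 0.05 s, during which the arm holds its last target. There are 200 camera calls.

## Task

Make the rework bench safe: first press the spring plunger on the bleed box all the way down to its stop and keep it there for about a second, then pinch the two side catches of the fuse carrier seated in the fuse block together and draw that carrier straight up out of the block. Finish while still holding the carrier in the air by its pinched catches, upright and still, its underside a hand's width (about 10 cm) above the top of the block; do not put it down or let go, and leave everything else on the bench where it is.

Things in the scene. Friction and masses are not known exactly. Their poses are not given: they have to be found in the camera images.
- fuse_block: fixed grey plastic housing on the bench, 90 (x) x 120 (y) x 50 (z) mm, flat top at 50 mm with an opening 38 x 50 mm in its middle; the carrier goes down 44 mm into it and stands 40 mm proud, with 30 mm of clear flat top beside each catch; three brass studs on its -x face. Origin: centre of its underside.
- carrier: loose fuse carrier seated in the block, axes parallel to it, 70 to 140 g: white core 36 (x) x 28 (y) x 82 mm, flanked at +y and -y by two black ribbed catches 26 mm wide (x), 48 mm over both at rest, 38 mm pressed home, tops 84 mm above its underside. Seated, its underside is 6 mm above the bench. Hidden hooks hold it until both catches are in 3.5 mm. Origin: centre of underside
- catch_l (a joint): travel of the catch on the carrier's +y side, 0 at rest to 0.005 m pressed home towards the core; a spring pushes it out, 2.5 N at the start and 5 N home: a grip of 15 to 30 N is right; let go, it springs out
- catch_r (a joint): the same for the catch on the carrier's -y side
- catch_l_pad (a point): middle of the ribbed outer face of the +y catch, 68 mm above the carrier's underside (24 mm above the block's top when seated)
- catch_r_pad (a point): the same on the -y catch
- bleed_box: fixed grey painted box, 80 x 80 x 50 mm, with an upright spring plunger in the middle of its top. Origin: centre of its underside
- plunger (a joint): travel of the plunger, 0 up to 0.012 m down at its stop; spring: 2.4 N at the start, 7.2 N at the stop; it springs up when let go
- plunger_top (a point): centre of the top of the plunger's round black head, 36 mm across and 12 mm thick, on a thin stem; 92 mm above the bench when up, 80 mm when at its stop
- spare_carrier: a spare carrier like the seated one, lying on its flat side on the bench, about 82 x 56 x 36 mm; origin under its middle; not the one wanted
- flux_tin: low round metal tin, 48 mm across, 22 mm high; origin at the centre of its underside
- circuit_board: green circuit board lying flat, 100 x 170 mm, parts up to 32 mm high; origin under its middle
- spray_can: white spray can, 66 mm across, 200 mm tall; origin at the centre of its underside
- solder_spool: spool of solder standing on its flange, 56 mm across, 50 mm high; origin at the centre of its underside
- pliers: pliers lying flat, about 140 mm long; origin near their middle
- screwdriver: screwdriver lying flat, about 200 mm long; origin near its middle

How it is judged:
By the outcome, as a careful person would: the job done as asked, in the order asked, and still so for the second after the job is handed in, while the arm keeps its last pose, push and grip.
It also fails if it takes over 51 s, if anything falls off the work surface, if the arm or the gripper's body presses on something with over 40 N, if the wrist force passes 120 N, or if a joint passes its speed limit or range.

## Working session

There is one attempt and no reset: what is moved stays moved. The work goes in short steps, Python scripts to look and compute and a tool call to move; the robot and the scene stay as the last step left them, time stands still between calls to the robot, and variables do not carry over. Pictures are saved under pics/ and viewed, at most 10 in all, crops included, and the job is handed in when it is done.

Besides the shell and the picture viewer there is one more tool, called after "Call:" as a command line: name --argument value ..., lists and objects as JSON in quotes. apply_moves: Moves the arm, as the interface text tells. Its arguments: {"type":"object","properties":{"commands":{"type":"array"}},"required":["commands"]}

```bash
mkdir -p pics; cat > h.py <<'E'
import numpy as np, cv2, pickle
from cell import sense, grab_frame, job_done
def take(n, f):
    d=grab_frame(n); cv2.imwrite(f'pics/{f}.png', d['image']); pickle.dump(d,open(f'pics/{f}.pkl','wb')); return d
def load(f): return pickle.load(open(f'pics/{f}.pkl','rb'))
def A(d): return [np.array(d[k],float) for k in ('mtx','D','rvec','tvec')]
def ray(d,uv):
    K,D,r,t=A(d); R=cv2.Rodrigues(r)[0]
    p=cv2.undistortPoints(np.array([[uv]],float),K,D)[0,0]
    return -R.T@t.ravel(), R.T@np.array([p[0],p[1],1.])
def atz(d,uv,z):
    c,v=ray(d,uv); return c+v*(z-c[2])/v[2]
def tri(obs):
    M=np.zeros((3,3)); b=np.zeros(3); L=[]
    for d,uv in obs:
        c,v=ray(d,uv); v/=np.linalg.norm(v); P=np.eye(3)-np.outer(v,v); M+=P; b+=P@c; L.append((c,P))
    x=np.linalg.solve(M,b); return x,[np.linalg.norm(P@(x-c)) for c,P in L]
def proj(d,X):
    K,D,r,t=A(d); return cv2.projectPoints(np.array(X,float).reshape(-1,3),r,t,K,D)[0].reshape(-1,2)
E
python3 - <<'E'
from h import *
for n in('scene','side','wrist'):
    d=take(n,n+'0'); print(n,ray(d,(320,240)))
print(sense())
E
```

```text
scene (array([ 1.10099938, -0.53879102,  0.98941589]), array([-0.42179742,  0.46767629, -0.77679716]))
side (array([-0.00751263, -0.59176477,  1.10621665]), array([ 0.44418113,  0.44234523, -0.77921475]))
wrist (array([0.18918844, 0.62696137, 0.37314531]), array([ 0.29787393, -0.13183719, -0.94547472]))
{'time': 0.15, 'joint_positions': array([-1.17851831,  0.61570317, -0.01262213,  1.42453862,  0.00806355,
        1.10340349, -0.04038431]), 'qd': array([ 0.00118019, -0.00231326, -0.00067321, -0.00455012,  0.00100615,
       -0.00110044,  0.00068641]), 'joint_efforts': array([ 1.02044945e-03, -4.69660842e+01,  2.59624925e-01, -1.71251214e+01,
        9.99232958e-03,  7.11347719e-03, -6.93591232e-06]), 'eef_pos': array([0.26405367, 0.59330388, 0.23039769]), 'tcp_rot': array([-2.16683446e-04,  2.07829003e-01,  9.78164660e-01, -9.78289747e-04]), 'ft_force': array([0.3574171 , 0.14347098, 1.06878657]), 'wrist_torque': array([-0.00971273, -0.01997186, -0.02690456]), 'finger_force': 0.0, 'finger_gap': 0.997879287762388}
```

View pics/scene0.png

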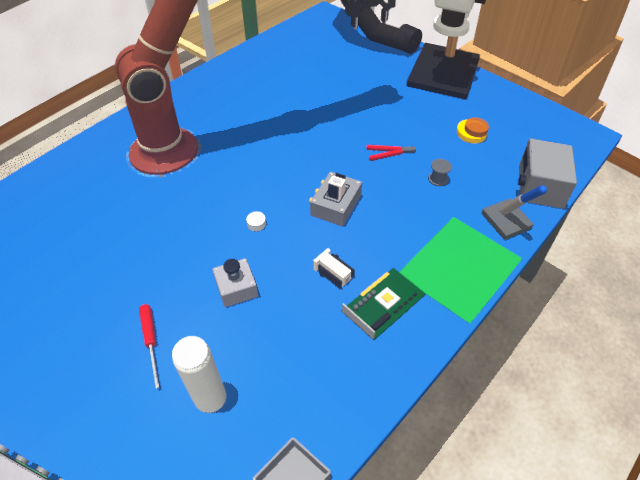

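View pics/side0.png

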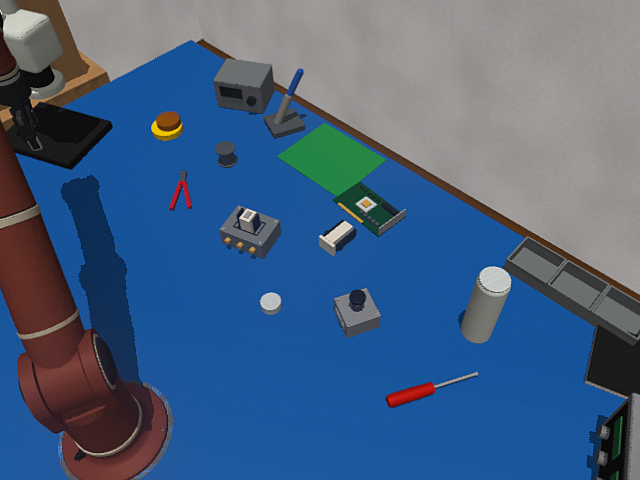

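The scene view shows the block at about (336,198) and the plunger at (232,266). In the side view they are at (250,232) and (357,298). I'll enlarge both for precise pixels.

```bash
python3 - <<'E'
from h import *
s=load('scene0');e=load('side0')
def tile(d,u,v,w=80,h=60):
    c=d['image'][v-h//2:v+h//2,u-w//2:u+w//2]; c=cv2.resize(c,(400,300),interpolation=cv2.INTER_CUBIC)
    for i in range(0,400,50): cv2.putText(c,str(u-w//2+i//5),(i,8),0,.3,(0,255,255)); cv2.line(c,(i,10),(i,14),(0,255,255))
    for i in range(0,300,50): cv2.putText(c,str(v-h//2+i//5),(0,i+4),0,.3,(0,255,255))
    return c
m=np.vstack([np.hstack([tile(s,336,198),tile(e,250,230)]),np.hstack([tile(s,236,276),tile(e,357,308)])])
cv2.imwrite('pics/crop.png',m)
print(tri([(s,(336,181)),(e,(248,215))]),tri([(s,(232,266)),(e,(357,297))]))
E
```

```text
(array([0.51437773, 0.16961509, 0.08500012]), [np.float64(0.0007777905878591933), np.float64(0.0007777905878591306)]) (array([ 0.51608948, -0.17487027,  0.08212295]), [np.float64(0.0013398552756495284), np.float64(0.001339855275649498)])
```

View pics/crop.png

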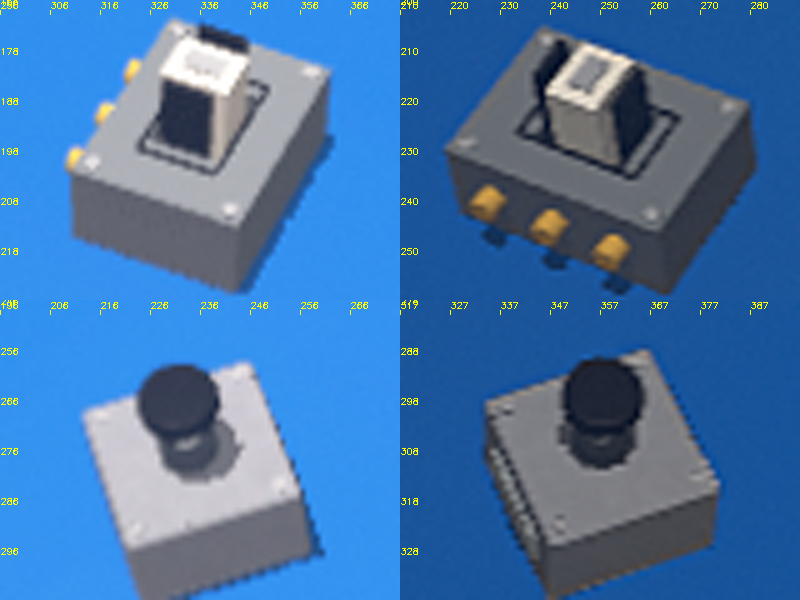

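The crop shows the block top corners, the carrier and the plunger head clearly. I'll fit poses to them.

```bash
python3 - <<'E'
from h import *
from scipy.optimize import least_squares
s=load('scene0');e=load('side0')
S=np.array([(331,171.6),(362,181.6),(343,213.4),(310,203)]);E_=np.array([(239,205),(280,220),(263,246.4),(219.4,230)])
for d,P in((s,S),(e,E_)):
    for p in P: print(atz(d,p,.05).round(4))
# order corners by world: match nearest
def cor(q,z,a=.045,b=.06):
    c,n=np.cos(q[2]),np.sin(q[2]); L=np.array([(a,b),(a,-b),(-a,-b),(-a,b)])
    return np.c_[L@np.array([[c,n],[-n,c]])+q[:2],np.full(4,z)]
def res(q):
    r=[]
    for d,P in((s,S),(e,E_)):
        u=proj(d,cor(q,q[3])); 
        for p in P: r+=list(u[np.argmin(np.linalg.norm(u-p,axis=1))]-p)
    return r
for y0 in(0.,.3,-.3):
    f=least_squares(res,[.515,.17,y0,.05]); print(f.x.round(4),f.cost,np.round(f.fun,1))
q=least_squares(res,[.515,.17,0,.05]).x
print('carrier top proj',proj(s,[q[0],q[1],.088]),proj(e,[q[0],q[1],.088]))
print('carrier top',tri([(s,(337,180.5)),(e,(248.5,215))]))
print('plunger',tri([(s,(231.6,265)),(e,(357.4,296.5))]))
# bleed box top corners
for d,P in((s,[(212.5,328-246-0+0)]),): pass
B=[atz(s,p,.05)[:2] for p in[(196+82/5,246+112/5),(196+255/5,246+65/5),(196+300/5,246+197/5),(196+125/5,246+248/5)]]
C=[atz(e,p,.05)[:2] for p in[(317+85/5,278+105/5),(317+250/5,278+50/5),(317+318/5,278+187/5),(317+150/5,278+243/5)]]
print(np.round(B,3),np.mean(B,0),np.round(C,3),np.mean(C,0))
E
```

```text
[0.459  0.2156 0.05  ]
[0.542  0.2409 0.05  ]
[0.5767 0.1254 0.05  ]
[0.4943 0.0972 0.05  ]
[0.5393 0.2366 0.05  ]
[0.5741 0.124  0.05  ]
[0.4893 0.0944 0.05  ]
[0.4524 0.21   0.05  ]
[0.5161 0.1707 0.3005 0.0462] 2.938619096584584 [-1.3  0.6 -0.2  0.9  0.3  0.8 -0.2 -0.2 -0.4 -0.4  0.2 -0.2 -1.  -0.7
 -0.1 -0.7]
[0.5161 0.1707 0.3005 0.0462] 2.938619096584514 [-1.3  0.6 -0.2  0.9  0.3  0.8 -0.2 -0.2 -0.4 -0.4  0.2 -0.2 -1.  -0.7
 -0.1 -0.7]
[0.5161 0.1707 0.3005 0.0462] 2.938619096584561 [-1.3  0.6 -0.2  0.9  0.3  0.8 -0.2 -0.2 -0.4 -0.4  0.2 -0.2 -1.  -0.7
 -0.1 -0.7]
carrier top proj [[336.66811955 180.49283409]] [[247.89425996 213.28589939]]
carrier top (array([0.51566706, 0.1705674 , 0.0850869 ]), [np.float64(0.0023090425548201675), np.float64(0.00230904255482008)])
plunger (array([ 0.51588148, -0.17561407,  0.0857066 ]), [np.float64(0.0018113066533864824), np.float64(0.0018113066533863508)])
[[ 0.467 -0.195]
 [ 0.506 -0.124]
 [ 0.573 -0.16 ]
 [ 0.536 -0.229]] [ 0.5204908  -0.17719238] [[ 0.494 -0.129]
 [ 0.565 -0.164]
 [ 0.531 -0.231]
 [ 0.462 -0.197]] [ 0.513036   -0.18037827]
```

Call:
apply_moves --commands '[[[0.03,-0.03,0],0,1],[[0.06,-0.06,0],0,1],[[0.09,-0.09,0],0,1],[[0.12,-0.12,0],0,1],[[0.15,-0.15,0],0,1],[[0.17,-0.18,0],0,1],[[0.19,-0.21,0],0,1],[[0.21,-0.245,0],0,1],[[0.22,-0.28,0],0,1],[[0.23,-0.32,0],0,1],[[0.24,-0.36,0],0,1],[[0.25,-0.4,0],0,1]]'

```text
time: 1.15
eef_pos: [0.5143, 0.1919, 0.2311]
tcp_rot: [-0.0, 0.208, 0.978, -0.0]
ft_force: [1.6, -0.3, -0.3]
finger_gap: -0.0
finger_force: 0.0
```

Call:
apply_moves --commands '[[[0.005,-0.04,0],0,1],[[0.01,-0.08,0],0,1],[[0.01,-0.12,0],0,1],[[0.01,-0.16,0],0,1],[[0.01,-0.2,0],0,1],[[0.01,-0.24,0],0,1],[[0.005,-0.28,0],0,1],[[0.002,-0.32,0],0,1],[[0.002,-0.35,-0.02],0,1],[[0.002,-0.37,-0.06],0,1],[[0.002,-0.37,-0.09],0,1],[[0.002,-0.37,-0.09],0,1]]'

```text
time: 2.15
eef_pos: [0.5111, -0.1768, 0.1354]
tcp_rot: [-0.007, 0.21, 0.978, 0.0]
ft_force: [-0.6, 0.5, -1.1]
finger_gap: 0.004
finger_force: 0.0
```

```bash
python3 - <<'E'
from h import *
s=take('scene','scene1');e=take('side','side1');w=take('wrist','wrist1')
t=sense(); print(t['eef_pos'],proj(s,t['eef_pos']),proj(e,t['eef_pos']))
T=[cv2.resize(d['image'][v-45:v+45,u-60:u+60],(400,300),interpolation=cv2.INTER_CUBIC) for d,u,v in((s,234,262),(e,357,292))]
cv2.imwrite('pics/c1.png',np.vstack([np.hstack(T),np.hstack([cv2.resize(w['image'],(400,300)),T[0]*0])]))
E
```

```text
[ 0.51730203 -0.17523326  0.1422787 ] [[228.0311101  249.71878691]] [[357.91435275 280.2245267 ]]
```

View pics/c1.png

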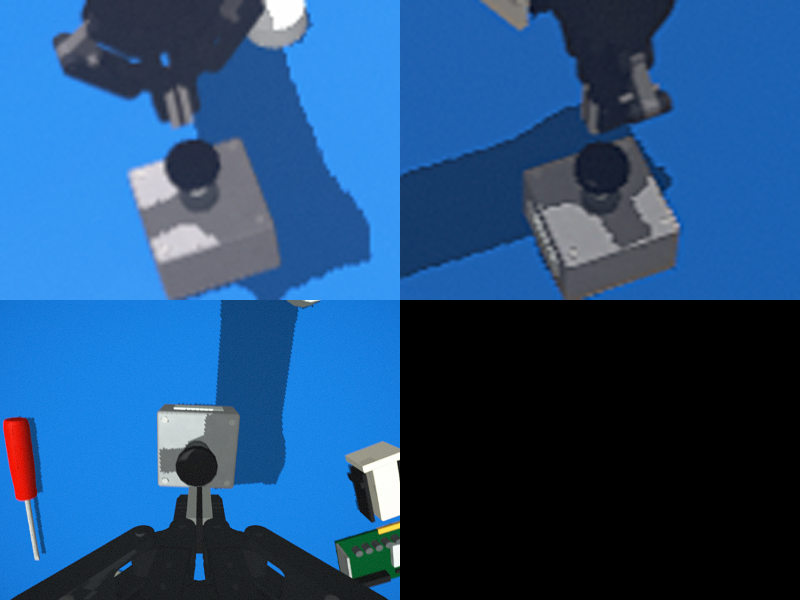

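The tip is about over the plunger. In the full wrist image the head centre is at about (315,264) and is laterally aligned. I'll check it numerically.

```bash
python3 - <<'E'
from h import *
s,e,w=load('scene1'),load('side1'),load('wrist1')
print('tip',tri([(s,(227.4,253.6)),(e,(355.5,286))]))
print('plunger s,e',tri([(s,(231.6,265)),(e,(357.6,296.3))]))
print('wrist at .092',atz(w,(315,264),.092))
print('scene at .092',atz(s,(231.6,265),.092), 'side',atz(e,(357.6,296.3),.092))
E
```

```text
tip (array([ 0.51203302, -0.17468388,  0.12517077]), [np.float64(0.0009183720574024917), np.float64(0.0009183720574024944)])
plunger s,e (array([ 0.51625427, -0.17583939,  0.08628479]), [np.float64(0.001803622145714272), np.float64(0.0018036221457141705)])
wrist at .092 [ 0.51231854 -0.17587278  0.092     ]
scene at .092 [ 0.51951603 -0.17620327  0.092     ] side [ 0.51297642 -0.18010566  0.092     ]
```

Call:
apply_moves --commands '[[[-0.001,0,-0.02],0,1],[[-0.001,0,-0.038],0,1],[[-0.001,0,-0.044],0,1],[[-0.001,0,-0.047],0,1],[[-0.001,0,-0.05],0,1],[[-0.001,0,-0.053],0,1],[[-0.001,0,-0.055],0,1],[[-0.001,0,-0.057],0,1],[[-0.001,0,-0.058],0,1],[[-0.001,0,-0.059],0,1],[[-0.001,0,-0.059],0,1],[[-0.001,0,-0.059],0,1]]'

```text
time: 3.3
eef_pos: [0.5167, -0.176, 0.0832]
tcp_rot: [0.002, 0.208, 0.978, 0.0]
ft_force: [0.8, 1.4, 6.3]
finger_gap: 0.001
finger_force: 2.8
```

Call:
apply_moves --commands '[[[0,0,-0.001],0,1],[[0,0,-0.002],0,1],[[0,0,-0.003],0,1],[[0,0,-0.003],0,1],[[0,0,-0.003],0,1]]'

```text
time: 3.72
eef_pos: [0.5168, -0.176, 0.0803]
tcp_rot: [0.002, 0.208, 0.978, 0.0]
ft_force: [0.7, 1.8, 6.6]
finger_gap: 0.002
finger_force: 3.4
```

Call:
apply_moves --commands '[[[0,0,-0.001],0,1],[[0,0,-0.001],0,1],[[0,0,-0.001],0,1]]'

```text
time: 3.97
eef_pos: [0.5168, -0.176, 0.0801]
tcp_rot: [0.002, 0.208, 0.978, 0.0]
ft_force: [-0.3, 2.2, 10.6]
finger_gap: 0.001
finger_force: 5.5
```

Call:
apply_moves --commands '[[[0,0,-0.001],0,1],[[0,0,-0.001],0,1],[[0,0,-0.001],0,1],[[0,0,-0.001],0,1],[[0,0,-0.001],0,1],[[0,0,-0.001],0,1],[[0,0,-0.001],0,1],[[0,0,-0.001],0,1],[[0,0,-0.001],0,1],[[0,0,-0.001],0,1],[[0,0,-0.001],0,1],[[0,0,-0.001],0,1]]'

```text
time: 4.97
eef_pos: [0.5168, -0.176, 0.08]
tcp_rot: [0.002, 0.208, 0.978, 0.0]
ft_force: [-1.8, 2.1, 16.9]
finger_gap: -0.004
finger_force: 8.4
```

Call:
apply_moves --commands '[[[0,0,0],0,1],[[0,0,0],0,1],[[0,0,0],0,1],[[0,0,0],0,1]]'

```text
time: 5.3
eef_pos: [0.5169, -0.176, 0.08]
tcp_rot: [0.002, 0.208, 0.978, 0.0]
ft_force: [-0.9, 2.1, 16.5]
finger_gap: -0.001
finger_force: 8.4
```

The plunger stayed on its stop for about 1.3 s: 16.5 N, with z steady at 0.080. Next is the carrier.

Call:
apply_moves --commands '[[[0,0,0.02],0,1],[[0,0,0.06],0,1],[[0,0,0.1],0,1],[[0,0.02,0.13],0,0],[[0.005,0.06,0.13],7,-1],[[0.01,0.1,0.13],14,-1],[[0.01,0.14,0.13],21,-1],[[0.01,0.18,0.13],28,-1],[[0.01,0.22,0.13],35,-1],[[0.005,0.26,0.13],41,-1],[[0,0.3,0.13],41,-1],[[0,0.335,0.13],41,-1]]'

```text
time: 6.3
eef_pos: [0.5136, 0.161, 0.2069]
tcp_rot: [-0.001, -0.149, 0.989, 0.0]
ft_force: [0.7, 1.3, -0.0]
finger_gap: 0.997
finger_force: 0.0
```

Call:
apply_moves --commands '[[[0,0.011,0],0,-1],[[0,0.011,0],0,-1],[[0,0.011,0],0,-1],[[0,0.011,0],0,-1]]'

```text
time: 6.63
eef_pos: [0.5155, 0.167, 0.2069]
tcp_rot: [-0.001, -0.146, 0.989, -0.001]
ft_force: [-0.1, -0.7, 0.4]
finger_gap: 1.002
finger_force: 0.0
```

```bash
python3 - <<'E'
from h import *
w=take('wrist','wrist2');t=sense(); print(t['time'],t['eef_pos'],t['tcp_rot'],t['joint_positions'],t['finger_gap'])
print(proj(w,[.516,.1705,.09]))
E
```

```text
6.6833 [0.5156657  0.16678237 0.20699194] [-4.03959251e-04 -1.45793665e-01  9.89314313e-01 -1.11068819e-03] [-0.24937305  0.47809852 -0.1560557   1.7675531   0.09360159  0.90437072
  1.41719584] 0.9960713682093589
[[324.4896951  232.39702476]]
```

View pics/wrist2.png

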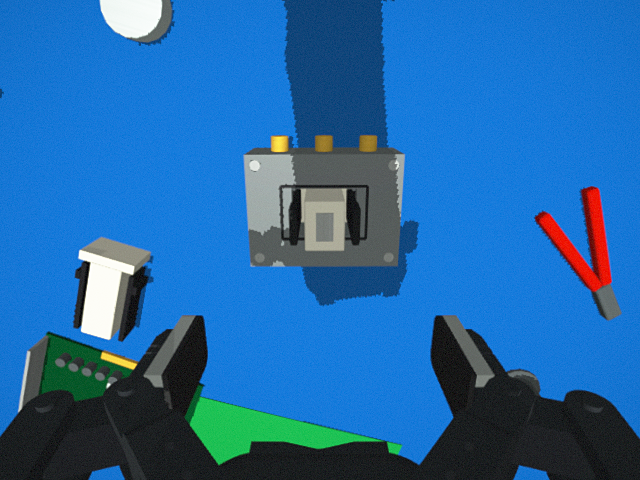

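The wrist view shows the block squared up, with top corners at (245,154), (404,154), (398,266) and (251,266). The carrier top centre is at (325,231), against a prediction of (324.5,232.4).

```bash
python3 - <<'E'
from h import *
s,e,w=load('scene0'),load('side0'),load('wrist2')
print('top s,e,w',tri([(s,(337,180.5)),(e,(248.5,215)),(w,(325,231))]))
print('wrist at .09 (core)',atz(w,(325,231),.088), 'catches',atz(w,(295,216),.09),atz(w,(354,216),.09))
c=[atz(w,p,.05)[:2] for p in((245,154),(404,154),(398,266),(251,266))]
print(np.round(c,4),np.mean(c,0)); 
a=c[1]-c[0];b=c[2]-c[3]; print([np.degrees(np.arctan2(v[1],v[0])) for v in(a,b)],np.linalg.norm(a),np.linalg.norm(b))
q=sense()['tcp_rot']; 
from scipy.spatial.transform import Rotation as Ro
R=Ro.from_quat(q,scalar_first=True).as_matrix(); print('tool y',np.degrees(np.arctan2(R[1,1],R[0,1])),'tool z',R[:,2], sense()['eef_pos'])
E
```

```text
top s,e,w (array([0.51592395, 0.1707513 , 0.08510947]), [np.float64(0.0021580847812857924), np.float64(0.00248444292732108), np.float64(0.000539726039450445)])
wrist at .09 (core) [0.51553587 0.17074903 0.088     ] catches [0.51064495 0.14795024 0.09      ] [0.49904434 0.18620406 0.09      ]
[[0.4866 0.0999]
 [0.4522 0.2134]
 [0.5383 0.2406]
 [0.5731 0.1257]] [0.51256529 0.16989826]
[np.float64(106.8538180727541), np.float64(106.88465485632896)] 0.11859898508932729 0.12009616147766096
tool y 106.76656123545708 tool z [-4.75422734e-04 -2.31542885e-03 -9.99997206e-01] [0.5156657  0.16678237 0.20699194]
```

Call:
apply_moves --commands '[[[0,0.001,-0.03],0,-1],[[0,0.001,-0.06],0,-1],[[0,0.001,-0.09],0,-1],[[0,0.001,-0.11],0,-1],[[0,0.001,-0.125],0,-1],[[0,0.001,-0.135],0,-1],[[0,0.001,-0.142],0,-1],[[0,0.001,-0.147],0,-1],[[0,0.001,-0.149],0,-1],[[0,0.001,-0.149],0,-1],[[0,0.001,-0.149],0,-1],[[0,0.001,-0.149],0,-1]]'

```text
time: 7.68
eef_pos: [0.5158, 0.171, 0.0591]
tcp_rot: [0.001, -0.148, 0.989, 0.0]
ft_force: [-0.0, 0.8, 0.3]
finger_gap: 0.999
finger_force: 0.0
```

```bash
python3 - <<'E'
from h import *
s=take('scene','scene3');e=take('side','side3');w=take('wrist','wrist3');t=sense(); print(t['eef_pos'],t['ft_force'])
T=[cv2.resize(d['image'][v-45:v+45,u-60:u+60],(400,300),interpolation=cv2.INTER_CUBIC) for d,u,v in((s,336,190),(e,250,222))]
cv2.imwrite('pics/c3.png',np.vstack([np.hstack(T),np.hstack([cv2.resize(w['image'],(400,300)),T[0]*0])]))
E
```

```text
[0.51559092 0.17096622 0.05883291] [-0.25321045  0.42396008 -0.32383989]
```

View pics/c3.png

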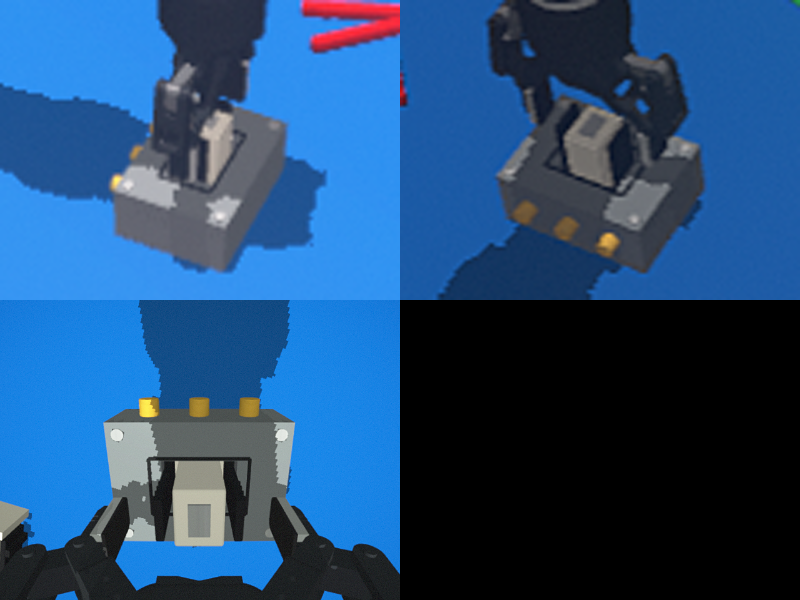

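The fingers straddle the carrier symmetrically, clear of the block. I'll close in stages and watch the force.

Call:
apply_moves --commands '[[[0,0,0],0,-0.4],[[0,0,0],0,-0.1],[[0,0,0],0,0],[[0,0,0],0,0.05],[[0,0,0],0,0.1],[[0,0,0],0,0.1],[[0,0,0],0,0.1],[[0,0,0],0,0.1]]'

```text
time: 8.5
eef_pos: [0.5155, 0.1709, 0.0589]
tcp_rot: [0.0, -0.148, 0.989, 0.0]
ft_force: [-0.6, 0.4, 6.2]
finger_gap: 0.456
finger_force: 4.7
```

Call:
apply_moves --commands '[[[0,0,0],0,0.12],[[0,0,0],0,0.14],[[0,0,0],0,0.14],[[0,0,0],0,0.14]]'

```text
time: 8.83
eef_pos: [0.5156, 0.1709, 0.059]
tcp_rot: [0.0, -0.148, 0.989, -0.0]
ft_force: [-1.2, -0.9, 6.5]
finger_gap: 0.435
finger_force: 6.9
```

Call:
apply_moves --commands '[[[0,0,0],0,0.18],[[0,0,0],0,0.2],[[0,0,0],0,0.2],[[0,0,0],0,0.2]]'

```text
time: 9.17
eef_pos: [0.5156, 0.1709, 0.0593]
tcp_rot: [0.0, -0.148, 0.989, -0.0]
ft_force: [-1.3, -0.6, 7.8]
finger_gap: 0.411
finger_force: 19.7
```

Call:
apply_moves --commands '[[[0,0,0],0,0.25],[[0,0,0],0,0.28],[[0,0,0],0,0.28],[[0,0,0],0,0.28]]'

```text
time: 9.5
eef_pos: [0.5156, 0.1709, 0.0597]
tcp_rot: [0.001, -0.148, 0.989, -0.0]
ft_force: [-1.5, -0.4, 10.8]
finger_gap: 0.369
finger_force: 36.7
```

Call:
apply_moves --commands '[[[0,0,0],0,0.25],[[0,0,0],0,0.24],[[0,0,0],0,0.24],[[0,0,0.001],0,0.24],[[0,0,0.003],0,0.24],[[0,0,0.005],0,0.24],[[0,0,0.007],0,0.24],[[0,0,0.01],0,0.24]]'

```text
time: 10.17
eef_pos: [0.515, 0.1707, 0.068]
tcp_rot: [-0.001, -0.148, 0.989, -0.0]
ft_force: [-0.5, 0.2, -1.8]
finger_gap: 0.38
finger_force: 30.3
```

```bash
python3 - <<'E'
from h import *
w=take('wrist','wrist4');e=take('side','side4');t=sense(); print(t['eef_pos'],t['ft_force'],t['finger_gap'],t['finger_force'])
T=cv2.resize(e['image'][177:267,190:310],(400,300),interpolation=cv2.INTER_CUBIC)
cv2.imwrite('pics/c4.png',np.hstack([T,cv2.resize(w['image'],(400,300))]))
E
```

```text
[0.51556422 0.17092621 0.06860254] [-0.35281523 -0.15486944 -1.5294515 ] 0.3784284548761001 30.339258313179016
```

View pics/c4.png

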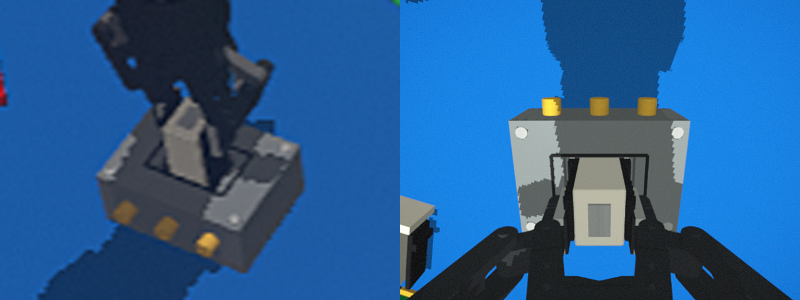

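The load is only about 1.5 N down, so the hooks are free. The view shows the carrier pinched and rising straight, so I'll lift it the rest of the way.

Call:
apply_moves --commands '[[[0,0,0.005],0,0.24],[[0,0,0.012],0,0.24],[[0,0,0.02],0,0.24],[[0,0,0.028],0,0.24],[[0,0,0.036],0,0.24],[[0,0,0.046],0,0.24],[[0,0,0.06],0,0.24],[[0,0,0.075],0,0.24],[[0,0,0.09],0,0.24],[[0,0,0.105],0,0.24],[[0,0,0.118],0,0.24],[[0,0,0.126],0,0.24]]'

```text
time: 11.27
eef_pos: [0.5159, 0.171, 0.1967]
tcp_rot: [0.001, -0.148, 0.989, 0.0]
ft_force: [0.4, 0.2, -1.2]
finger_gap: 0.382
finger_force: 30.3
```

Call:
apply_moves --commands '[[[0,0,0.004],0,0.24],[[0,0,0.008],0,0.24],[[0,0,0.008],0,0.24],[[0,0,0.008],0,0.24],[[0,0,0.008],0,0.24],[[0,0,0.008],0,0.24]]'

```text
time: 11.77
eef_pos: [0.5149, 0.1706, 0.2015]
tcp_rot: [-0.001, -0.148, 0.989, -0.0]
ft_force: [1.2, 0.9, -2.4]
finger_gap: 0.382
finger_force: 30.3
```

```bash
python3 - <<'E'
from h import *
s=take('scene','scene5');e=take('side','side5');w=take('wrist','wrist5');t=sense(); print(t['time'],t['eef_pos'],t['ft_force'],t['finger_gap'],t['finger_force'])
T=[cv2.resize(d['image'][v-60:v+60,u-80:u+80],(400,300),interpolation=cv2.INTER_CUBIC) for d,u,v in((s,336,160),(e,250,195))]
cv2.imwrite('pics/c5.png',np.vstack([np.hstack(T),np.hstack([cv2.resize(w['image'],(400,300)),T[0]*0])]))
for d in(s,e): print(proj(d,[[.5155,.171,.15],[.5155,.171,.232]]))
E
```

```text
11.9167 [0.51509896 0.17075222 0.20187782] [-0.38172107 -0.696748   -1.28463628] 0.38760557242568017 30.347871780395508
[[337.19564766 161.52232388]
 [338.08906535 134.43830491]]
[[244.39423646 195.60641786]
 [239.74096135 170.0272542 ]]
```

View pics/c5.png

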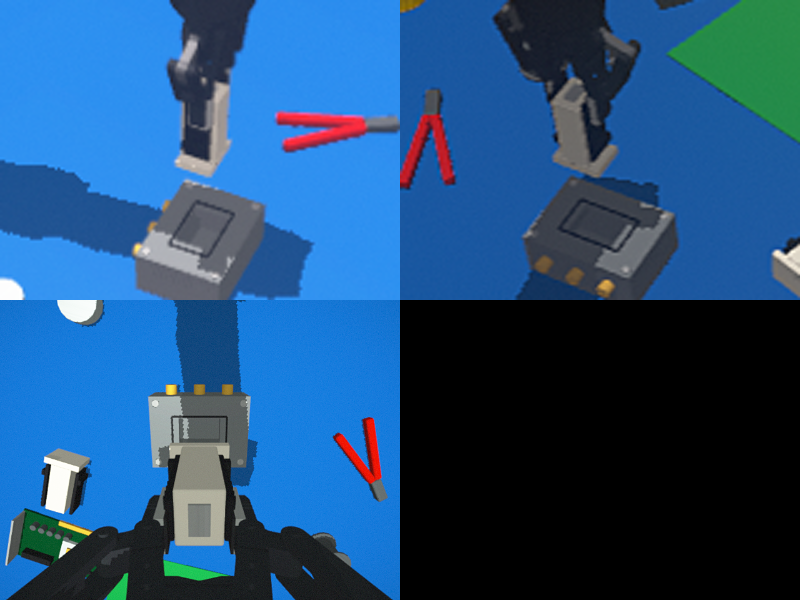

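The carrier is clear of the block, upright and held by its catches. The underside corner midpoint is at about (337,163.6) in the scene view and (244,198.6) in the side view. I'll triangulate the height and tilt.

```bash
python3 - <<'E'
from h import *
s,e,w=load('scene5'),load('side5'),load('wrist5')
print('bottom',tri([(s,(337,163.6)),(e,(244,198.6))]))
print('seated-time block top z fit .0462; top centre wrist', atz(w,(312,(518-300)*1.6),.232), 'side top',atz(e,(170+174/2.5,135+88/2.5),.226))
E
```

```text
bottom (array([0.51367081, 0.17240597, 0.14079782]), [np.float64(0.0004171613257932313), np.float64(0.00041716132579327234)])
seated-time block top z fit .0462; top centre wrist [0.5108044  0.16673162 0.232     ] side top [0.51851477 0.17605624 0.226     ]
```

Call:
apply_moves --commands '[[[0,0,0.001],0,0.24],[[0,0,0.001],0,0.24],[[0,0,0.001],0,0.24],[[0,0,0.001],0,0.24],[[0,0,0.001],0,0.24],[[0,0,0.001],0,0.24],[[0,0,0.001],0,0.24],[[0,0,0.001],0,0.24]]'

```text
time: 12.58
eef_pos: [0.5153, 0.1708, 0.2033]
tcp_rot: [-0.0, -0.148, 0.989, -0.0]
ft_force: [0.0, 0.7, -2.1]
finger_gap: 0.381
finger_force: 30.3
```

Call:
apply_moves --commands '[[[0,0,0.001],0,0.24],[[0,0,0.002],0,0.24],[[0,0,0.002],0,0.24],[[0,0,0.002],0,0.24],[[0,0,0.002],0,0.24],[[0,0,0.002],0,0.24],[[0,0,0.002],0,0.24],[[0,0,0.002],0,0.24],[[0,0,0.002],0,0.24],[[0,0,0.002],0,0.24]]'

```text
time: 13.42
eef_pos: [0.5153, 0.1708, 0.2053]
tcp_rot: [-0.0, -0.148, 0.989, -0.0]
ft_force: [0.1, -1.0, -1.7]
finger_gap: 0.383
finger_force: 30.3
```

```bash
python3 -c "
from cell import *
t=sense();print(t['eef_pos'],t['finger_force'],t['qd'].round(4));print(job_done())"
```

```text
[0.51530151 0.17077871 0.20530174] 30.347809195518494 [0.0015 0.0006 0.0006 0.0008 0.0004 0.0014 0.0002]
the job is handed in; nothing more can be done
None
```

I handed the job in at about 13.4 s: the plunger was held at its stop for about 1.3 s, then the carrier was drawn out by its pinched catches and is held upright and still, its underside about 10 cm above the block, with a grip of 30 N.

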